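# Stow spare coat buttons and uncover the inner lid

## Task

Put the three spare coat buttons into the grey sorting tin, one in each well. Then take the nested lids together by the red knob of the inner lid and lower them, without dropping them, onto the tin until they are fully seated; let go of the knob, pinch the teal outer lid and lift it alone straight up, leaving the clear inner lid seated and undisturbed over the buttons. Finish while still holding the outer lid level, about 10 cm above the closed tin, touching nothing else with it, and leave the other things on the counter alone.

Things in the scene. Friction and masses are not known exactly. Their poses are not given: they have to be found in the camera images.
- tin: Grey metal sorting tin, open on top, screwed to the counter; 42 mm wide (its x), 128 mm long (its y), 24 mm high, walls 3 mm. Origin: centre of its underside, z up. Two dividers 3 mm thick, tops 20 mm above the counter, part it into three wells in a row along y, each 36 mm (x) by 39 mm (y), white floor 3 mm above the counter.
- well0 (a point): Centre of the floor of the tin's -y end well (3 mm above the counter)
- well1 (a point): Centre of the floor of the tin's middle well (3 mm above the counter)
- well2 (a point): Centre of the floor of the tin's +y end well (3 mm above the counter)
- button_a: Chunky black coat button: a disc 26 mm in diameter, 13 mm high, 12 g, lying flat on the counter. Origin: centre of its underside
- button_b: Chunky blue coat button: a disc 26 mm in diameter, 13 mm high, 12 g, lying flat on the counter. Origin: centre of its underside
- button_c: Chunky green coat button: a disc 26 mm in diameter, 13 mm high, 12 g, lying flat on the counter. Origin: centre of its underside
- inner_lid: Clear inner lid: cap 52 (x) x 138 (y) mm, 12 mm high without its knob, about 110 g; skirt 9 mm deep, 2.5 mm thick. Slips over the tin's outside with 2.5 mm play each side until its top lies on the rim; either way round is right. Origin: centre of its skirt's lower edge (15 mm above the counter when seated on the tin). Starts on the counter, inside the outer lid.
- knob (a point): Centre of the top of the inner lid's red knob, an upright bar 14 mm (inner lid's x) by 20 mm (y), top 37 mm above the inner lid's origin. It sticks up 22 mm through the outer lid's slot, so lifting by the knob carries both lids, the outer resting on the inner.
- outer_lid: Teal outer lid: cap 61 (x) x 147 (y) x 13 mm, about 130 g; skirt 10 mm deep, slot 20 (x) x 26 (y) mm in the top for the knob. Rests loosely on the inner lid, 2 mm play round it; pinch it across its 61 mm width by the skirt's long sides, lifts straight off. Origin: centre of its skirt's lower edge, 2 mm above the inner lid's origin when nested (top face 15 mm above it).
- spool_red: Bystander: thread spool, red thread, 30 mm diameter, 38 mm high; leave alone. Origin: centre of its underside
- spool_white: Bystander: thread spool, white thread, 30 mm diameter, 38 mm high; leave alone. Origin: centre of its underside
- bell: Bystander: counter bell, 84 mm diameter, 54 mm high; leave alone. Origin: centre of its underside
- goblet: Bystander: red plastic goblet, 72 mm diameter, 150 mm high; leave alone. Origin: centre of its underside
- stapler: Bystander: teal and black stapler, 140 x 36 x 58 mm, long along its x; leave alone. Origin: centre of its underside
- chalk: Bystander: white block of tailor's chalk, 50 x 22 x 9 mm; leave alone. Origin: centre of its underside
- tape_measure: Bystander: yellow tape measure, 60 x 60 x 31 mm; leave alone. Origin: centre of its underside
Mind the look-alikes: they are no part of the job. Of the things shaped like the button_a, the black one is meant.

How it is judged (in metres and radians):
On the way, in this order (a step that is already met when the one before it is completed fails the run):
1. one button lies in each of the three wells ((distance between well0 and button_a below 0.018 m or distance between well0 and button_b below 0.018 m or distance between well0 and button_c below 0.018 m) and (distance between well1 and button_a below 0.018 m or distance between well1 and button_b below 0.018 m or distance between well1 and button_c below 0.018 m) and (distance between well2 and button_a below 0.018 m or distance between well2 and button_b below 0.018 m or distance between well2 and button_c below 0.018 m)), for 0.2 s.
2. both lids, nested, are seated on the tin over the buttons (all of step 1 and z of inner_lid in the frame of tin between 0.0125 and 0.0175 m and horizontal distance between inner_lid and tin below 0.005 m and angle between inner_lid's own z axis and vertical below 0.05 rad and angle between the y axis of inner_lid and the y axis of tin, either way round below 0.1 rad and z of outer_lid in the frame of inner_lid below 0.005 m and horizontal distance between outer_lid and inner_lid below 0.006 m), for 0.2 s.
At the end, for the whole second after the job is handed in: A button in each well; inner lid seated on the tin (2.5 mm in height, 5 mm sideways, tilt 0.05, yaw 0.1 rad), still and not touched by fingers or outer lid; fingers hold the outer lid still, within 0.26 rad of level, 70 to 220 mm above the counter, at most 60 mm sideways of the tin's centre (all of step 1 and z of inner_lid in the frame of tin between 0.0125 and 0.0175 m and horizontal distance between inner_lid and tin below 0.005 m and angle between inner_lid's own z axis and vertical below 0.05 rad and angle between the y axis of inner_lid and the y axis of tin, either way round below 0.1 rad and linear speed of inner_lid below 0.02 m/s and z of outer_lid in the frame of tin between 0.07 and 0.22 m and horizontal distance between outer_lid and tin below 0.06 m and angle between outer_lid's own z axis and vertical below 0.26 rad and linear speed of outer_lid below 0.03 m/s and contact force between the fingers and outer_lid above 0.5 N and contact force between each of outer_lid, the fingers and inner_lid below 0.05 N and contact force between outer_lid and tin below 0.05 N); the arm keeps its last pose, push and grip.
It fails at once if the outer lid is off the inner lid while the inner lid is not seated on the tin (z of outer_lid in the frame of inner_lid above 0.012 m and not (z of inner_lid in the frame of tin between 0.0125 and 0.0175 m and horizontal distance between inner_lid and tin below 0.005 m and angle between inner_lid's own z axis and vertical below 0.05 rad and angle between the y axis of inner_lid and the y axis of tin, either way round below 0.1 rad)).
It fails at once if the lids are dropped (inner lid faster than 0.4 m/s with no finger on it) (linear speed of inner_lid above 0.4 m/s and contact force between the fingers and inner_lid below 0.05 N).
It fails at once if a bystander is moved by more than 30 mm (distance of any of spool_red, spool_white, bell, goblet, stapler, chalk, tape_measure from where it was at the start of the episode above 0.03 m).
It also fails if it takes over 72 s, if anything falls off the work surface, if the arm or the gripper's body presses on something with over 40 N, if the wrist force passes 120 N, or if a joint passes its speed limit or range.

## Robot

A 7-joint arm with a two-finger parallel gripper is mounted at the origin on the work surface. World frame = base frame: x ahead of the robot, y to its left, z up, the work surface at z = 0. Lengths are in m, angles in degrees, forces in N, time in s.
With the tool pointing down it reaches from about 0.425 to 0.875 m from the base axis. Payload 4.7 kg.
Tool frame: the origin (TCP) lies at the very end of the fingers, on their centre line; the grasp point (between the pads) lies env.hold_point_z behind it (env.hold_point_z is the distance from the TCP to the grasp point, in m); z points along the fingers, y is the line along which they close (so a half turn about z gives the same grasp; the last joint's range is limited). The gripper opens to 87 mm and grips with 3 to 60 N. Pads are 19 mm wide; open, the fingers measure 117 mm over their backs; the gripper's body (75 mm by 190 mm) begins 51 mm behind the grasp point.
Start: joints at [73.001, 18.392, -4.016, 83.108, 1.295, 78.541, -3.26], TCP at [0.199, -0.619, 0.223] pointing down, gripper open.
Joint ranges: [-163.93, 163.93], [-17.29, 119.83], [-79.2, 71.16], [3.27, 140.29], [-89.18, 269.18], [5.43, 117.66], [-154.24, 154.24]. Speed limits (degrees/s): [147.25, 147.25, 180, 180, 180, 180, 180].

## Interface

Orientations are given as [roll, pitch, yaw] about the fixed x, y, z axes, in that order (R = Rz(yaw) Ry(pitch) Rx(roll)).
In Python, from cell import env gives the robot as it stands.
- The arm moves only by the shell command python3 -m jog 'ROWS' [FORCE]. ROWS is JSON, a list of rows, each an object with "dp": the shift along the tool's x, y, z in cm, a list of three; "twist": the turn about the tool's z in degrees; "fingers": the opening, from 0 (shut) to 1 (fully open). A call has 1 to 8 rows; each row is the pose to reach, as a shift and turn from the pose commanded when the call began, along the tool's axes at that moment; what a row does not reach only later rows make up. A row lasts 1/8 s, in which the tool goes at most 62.5 mm and 10.7 degrees, less where a joint would pass 70% of its speed; a pose out of reach is approached as far as the arm can. A call with a gripper value outside its range is refused whole. The fingers move at their own pace and stop on an object; FORCE is the grip in N (left out, the last holds). Time passes only in rows, so rows that repeat a pose let the fingers close. It gives the time, the measured TCP pose, the force, the opening and the grip force at its end, in the units of the state.
- env.get_obs(): the state, without advancing time (a new reading comes with each control period).
- env.read_camera(name): name is "scene" or "top"; returns a dict with "pixels" (400x640x3 uint8, blue, green, red), "depth" (400x640 float32, m along the optical axis (not along the pixel's ray), 0 where there is no reading), "fx", "fy", "cx", "cy" (pixels), "rvec" (rotation vector, rad) and "tvec" (3), from world to camera coordinates, as OpenCV has them. Camera axes: x right, y down, z forward; pixel columns grow to the right and rows downward; lengths in m; the calibration is good to about 2 mm. A picture is of the moment at which its call begins.
- env.sign_off(): hands the job in; it is judged then, once.
The state is a dict: "time_s": time; "qpos": joint angles; "joint_velocities": joint speeds; "effort": joint torques, N m; "tool_pos": TCP position; "tool_rot": TCP orientation; "force": force on the tool from outside, world axes, zero at the start; "wrist_torque": the same for the moment, N m; "grip_width": finger opening in m; "grasp_force": force on a finger pad.
Only numpy, scipy, OpenCV 4.12 (cv2) and the standard library are available. Lean on these libraries where they do the work, as an engineer would, in place of code of your own. Each camera call takes 0.05 s, during which the arm holds its last target. There are 200 camera calls.

## Working session

There is one attempt and no reset: what is moved stays moved. The work goes in short steps, Python scripts to look and compute and a shell command to move; the robot and the scene stay as the last step left them, time stands still between calls to the robot, and variables do not carry over. Pictures are saved under pics/ and viewed, at most 10 in all, crops included, and the job is handed in when it is done.

```bash
ls; mkdir -p pics; python3 - <<'E'
from cell import env
import cv2,numpy as np
print(env.hold_point_z, env.get_obs())
for n in("scene","top"):
    c=env.read_camera(n); cv2.imwrite(f"pics/{n}0.png",c["pixels"])
    R,_=cv2.Rodrigues(np.array(c["rvec"],float)); print(n,c["fx"],c["cx"],c["cy"],(-R.T@np.array(c["tvec"]).ravel()),R.tolist())
E
```

```text
pics
0.0187 {'time_s': 0.0, 'qpos': array([73.00192967, 18.43945778, -4.01673071, 83.17500872,  1.29557698,
       78.54050023, -3.25931147]), 'joint_velocities': array([ 0.00019629, -0.03447058,  0.00382999, -0.11477855,  0.02876246,
       -0.0789364 ,  0.04387474]), 'effort': array([ 1.28412787e-03, -4.91285992e+01, -4.02976535e-01, -3.12528956e+01,
       -6.39348174e-02,  4.37695370e-02,  1.80267848e-04]), 'tool_pos': array([ 0.1985571 , -0.61834883,  0.22145623]), 'tool_rot': array([-1.79890314e+02,  5.93067482e-03,  1.78097698e+01]), 'force': array([ 0.0994888 , -0.15025361, -0.33724674]), 'wrist_torque': array([-0.01960632,  0.01523802, -0.02310408]), 'grasp_force': 0.0, 'grip_width': 0.08675567968974052}
scene 496.00801083071633 318.3680464048887 195.41340051863557 [ 1.06236017 -0.08212441  0.84139215] [[0.18022087662595, 0.9836208942357036, 0.00322056689566369], [0.8219318794802681, -0.1487957344682559, -0.5498070706148536], [-0.5403225158386504, 0.1017337988428991, -0.8352854679992847]]
top 376.50573174947306 320.2947525891238 191.7273084519852 [ 0.40733628 -0.02482516  0.89247581] [[0.15352248938871838, -0.9881392376540297, -0.003419394742371268], [-0.9674272782946438, -0.1495978875909758, -0.20421785729885572], [0.20128414359633226, 0.034660049579177635, -0.9789194933700421]]
```

View pics/top0.png

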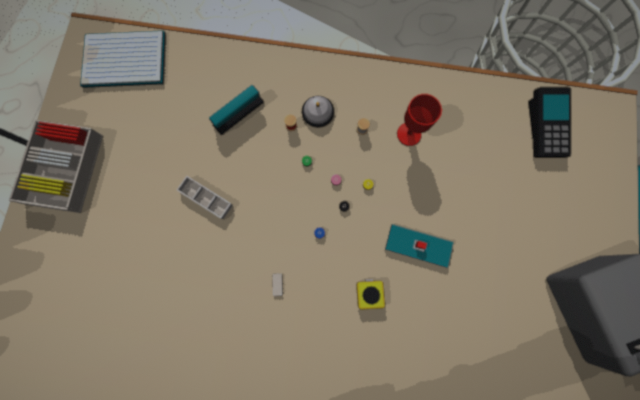

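View pics/scene0.png

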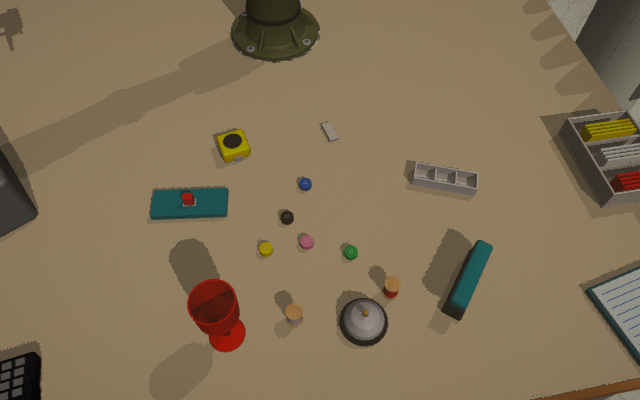

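The top view shows the tin at (206,198), the lids at (420,246) with the red knob at (421,246), the stapler at (237,109), and the goblet, bell, spools, chalk and tape. There are five button-like discs: green (307,161), pink (336,180), yellow (368,184), black (344,206) and blue (320,233). Black, blue and green match the description by colour; pink and yellow are look-alikes. I'll measure them and confirm in a crop.

```bash
cat > h.py <<'E'
from cell import env
import cv2,numpy as np
def cam(n):
    c=env.read_camera(n); c["R"],_=cv2.Rodrigues(np.array(c["rvec"],float)); c["o"]=-c["R"].T@np.array(c["tvec"],float).ravel()
    c["hsv"]=cv2.cvtColor(c["pixels"],cv2.COLOR_BGR2HSV); return c
def ray(c,px,z):
    p=np.atleast_2d(np.array(px,float))
    d=np.c_[(p[:,0]-c["cx"])/c["fx"],(p[:,1]-c["cy"])/c["fy"],np.ones(len(p))]@c["R"]
    return c["o"]+d*((z-c["o"][2])/d[:,2])[:,None]
def blob(c,lo,hi,win=None):
    m=cv2.inRange(c["hsv"],np.array(lo),np.array(hi))
    if win: 
        k=np.zeros_like(m); u,v,r=win; k[max(v-r,0):v+r,max(u-r,0):u+r]=255; m&=k
    cs,_=cv2.findContours(m,cv2.RETR_EXTERNAL,cv2.CHAIN_APPROX_NONE)
    return max(cs,key=cv2.contourArea)[:,0,:]
def rect(c,pts,z):
    w=ray(c,pts,z)[:,:2]; (x,y),(a,b),t=cv2.minAreaRect((w*1000).astype(np.float32))
    if a>b: t+=90; a,b=b,a     # t: direction of short side + ... ; long side angle = t+90
    return np.round([x,y,a,b,(t+90)%180],1)
def cyl(c,pts,z):  # mean over silhouette
    (u,v),r=cv2.minEnclosingCircle(pts.astype(np.float32)); M=cv2.moments(pts)
    return ray(c,[M['m10']/M['m00'],M['m01']/M['m00']],z)[0][:2].round(4)
E
python3 - <<'E'
from h import *
w={"top":dict(green=(307,161),black=(344,206),blue=(320,233),lid=(420,246),tin=(206,198)),"scene":dict(green=(350,252),black=(287,217),blue=(305,184),lid=(190,203),tin=(445,178))}
rng=dict(green=([45,80,40],[80,255,255]),black=([0,0,0],[180,255,55]),blue=([105,120,40],[130,255,255]))
for n in w:
    c=cam(n)
    for k in rng:
        b=blob(c,*rng[k],win=(*w[n][k],12)); print(n,k,len(b),cv2.contourArea(b),cyl(c,b,.0065))
    b=blob(c,[80,100,40],[100,255,255],win=(*w[n]["lid"],50)); print(n,"lid",rect(c,b,.015))
    b=blob(c,[0,150,80],[8,255,255],win=(*w[n]["lid"],14)); print(n,"knob",rect(c,b,.037),cv2.contourArea(b))
    u,v=w[n]["tin"]; print(c["hsv"][v-25:v+26:5,u].tolist())
    b=blob(c,[0,0,40],[180,60,255],win=(u,v,45)); print(n,"tin",rect(c,b,.024),cv2.contourArea(b))
    o=c["pixels"]
    if n=="top": a=cv2.resize(o[145:275,170:460],None,fx=2.7,fy=2.7,interpolation=2); cv2.imwrite("pics/crop1.png",a)
E
```

```text
top green 28 71.0 [0.6614 0.0518]
top black 24 56.0 [ 0.5638 -0.0547]
top blue 25 58.5 [ 0.4922 -0.006 ]
top lid [ 497.5 -238.8   59.   145.6   82.3]
top knob [ 497.7 -236.4   11.2   20.5   98.8] 37.0
[[19, 62, 152], [19, 60, 152], [19, 60, 132], [14, 20, 141], [15, 24, 108], [15, 25, 141], [14, 25, 134], [15, 11, 138], [19, 58, 106], [18, 61, 133], [18, 60, 152]]
top tin [531.9 272.5 212.7 218.8  11. ] 7262.0
scene green 38 141.0 [0.6582 0.056 ]
scene black 36 113.0 [ 0.5613 -0.051 ]
scene blue 32 85.0 [ 0.4877 -0.0018]
scene lid [ 499.6 -235.8   66.9  147.1   82.4]
scene knob [ 504.  -234.3   21.2   28.2  177.5] 104.5
[[18, 87, 146], [19, 83, 144], [18, 83, 144], [17, 36, 112], [15, 39, 105], [15, 55, 130], [13, 30, 137], [17, 40, 103], [17, 87, 126], [17, 87, 146], [18, 85, 144]]
scene tin [538.2 277.2  59.4 130.   67.1] 1447.0
```

View pics/crop1.png

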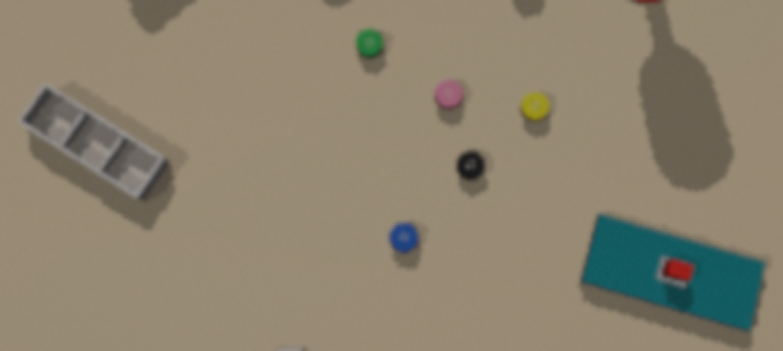

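The crop confirms the targets: black at (470,165), blue (404,238) and green (370,43), with pink and yellow left out. The tin mask was poor, so next I'll use height from depth.

```bash
cat >> h.py <<'E'
def cloud(c):
    v,u=np.indices(c["depth"].shape); d=c["depth"]
    p=np.stack([(u-c["cx"])/c["fx"]*d,(v-c["cy"])/c["fy"]*d,d],-1)
    w=(p-np.array(c["tvec"]).ravel())@c["R"]; w[d==0]=np.nan; return w
def high(c,W,x,y,r,z0,z1=.3):
    return ((np.hypot(W[...,0]-x,W[...,1]-y)<r)&(W[...,2]>z0)&(W[...,2]<z1)).astype(np.uint8)
E
python3 - <<'E'
from h import *
for n in("top","scene"):
    c=cam(n);W=cloud(c)
    f=high(c,W,.45,.1,.05,-1)>0; print(n,"floor z",np.nanmean(W[f][:,2]).round(4),np.nanstd(W[f][:,2]).round(4))
    for k,x,y,r,z0 in(("tin",.535,.275,.085,.012),("lid",.4985,-.237,.09,.008),("green",.66,.054,.02,.006),("black",.5625,-.053,.02,.006),("blue",.49,-.004,.02,.006),("goblet",.7,-.22,.09,.03),("pink",.62,-.035,.02,.006)):
        m=high(c,W,x,y,r,z0); p=W[m>0]
        (a,b),(s,l),t=cv2.minAreaRect((p[:,:2]*1000).astype(np.float32)); 
        print(n,k,len(p),"rect",np.round([a,b,s,l,t],1),"mean",np.round(p.mean(0)*1000,1),"z95",np.percentile(p[:,2],95).round(4))
E
```

```text
top floor z -0.0004 0.0015
top tin 304 rect [533.5 276.6 129.   42.   67. ] mean [534.  278.3  21.1] z95 0.0253
top lid 1721 rect [ 498.9 -239.5  147.8   61.8   82.4] mean [ 498.2 -239.1   15.5] z95 0.0183
top green 87 rect [660.9  51.4  23.6  23.9  30.6] mean [660.5  51.3  12.5] z95 0.0152
top black 95 rect [563.4 -54.4  23.5  24.    7.6] mean [563.9 -54.3  12.1] z95 0.0143
top blue 95 rect [493.   -5.4  23.8  23.4   8.7] mean [492.6  -6.1  12.5] z95 0.0148
top goblet 589 rect [ 761.1 -195.5   47.8   71.3   34.1] mean [ 759.1 -194.7  117.3] z95 0.1501
top pink 78 rect [624.1 -27.6  20.7  24.4  54. ] mean [624.2 -27.2  12.6] z95 0.015
scene floor z 0.0006 0.0016
scene tin 740 rect [531.4 280.8 128.9  46.8  68.2] mean [532.5 281.4  20.2] z95 0.0261
scene lid 2091 rect [ 497.2 -235.8  148.4   64.6   81.9] mean [ 499.9 -235.1   16.2] z95 0.0245
scene green 153 rect [660.1  55.2  25.   25.8  70.9] mean [661.   55.1  12.9] z95 0.0156
scene black 133 rect [563.1 -50.   23.6  23.8  79.9] mean [564.2 -50.7  12.9] z95 0.0162
scene blue 126 rect [491.5  -2.5  24.7  24.4  81.3] mean [492.8  -2.5  12.5] z95 0.0158
scene goblet 1644 rect [ 755.9 -192.1   42.1   71.    26.7] mean [ 751.3 -192.2  108.9] z95 0.1501
scene pink 103 rect [623.7 -25.7  17.1  25.   80.1] mean [623.7 -25.2  13.1] z95 0.0153
```

```bash
cat > go.py <<'E'
import sys,numpy as np
from cell import env
x,y,z,yaw=map(float,sys.argv[1:5]); o=env.get_obs(); p=o["tool_pos"]; a=np.radians(o["tool_rot"][2])
d=(np.array([x,y,z])/1000-p)*100; s,c=np.sin(a),np.cos(a)
print("t",round(o["time_s"],2),"at",(p*1000).round(1),o["tool_rot"].round(2),"dp",np.round([c*d[0]+s*d[1],s*d[0]-c*d[1],-d[2]],2),"twist",round((o["tool_rot"][2]-yaw+90)%180-90,1),"F",o["force"].round(1),"w",round(o["grip_width"],4),"g",round(o["grasp_force"],1))
E
python3 -m jog '[{"dp":[46.8,-49.5,10],"twist":-49.7,"fingers":0.6},{"dp":[46.8,-49.5,10],"twist":-49.7,"fingers":0.6},{"dp":[46.8,-49.5,10],"twist":-49.7,"fingers":0.6},{"dp":[46.8,-49.5,10],"twist":-49.7,"fingers":0.6},{"dp":[46.8,-49.5,10],"twist":-49.7,"fingers":0.6},{"dp":[46.8,-49.5,10],"twist":-49.7,"fingers":0.6},{"dp":[46.8,-49.5,10],"twist":-49.7,"fingers":0.6},{"dp":[46.8,-49.5,10],"twist":-49.7,"fingers":0.6}]' 15; python3 go.py 492.3 -4 60 67.5
```

```text
time_s: 1.3
tool_pos: [0.4131, -0.171, 0.15]
tool_rot: [179.9, 0.0, 67.5]
force: [0.7, -0.7, -0.0]
grip_width: 0.0523
grasp_force: 0.0
t 1.3 at [ 413.1 -171.   150. ] [1.7992e+02 4.0000e-02 6.7490e+01] dp [18.46  0.93  9.  ] twist -0.0 F [ 0.7 -0.7 -0. ] w 0.0523 g 0.0
```

```bash
python3 -m jog '[{"dp":[18.5,0.9,9],"twist":0,"fingers":0.6},{"dp":[18.5,0.9,9],"twist":0,"fingers":0.6},{"dp":[18.5,0.9,9],"twist":0,"fingers":0.6},{"dp":[18.5,0.9,9],"twist":0,"fingers":0.6},{"dp":[18.5,0.9,9],"twist":0,"fingers":0.6},{"dp":[18.5,0.9,12],"twist":0,"fingers":0.6},{"dp":[18.5,0.9,12],"twist":0,"fingers":0.6}]'; python3 go.py 492.3 -4 4 67.5; python3 - <<'E'
from h import *
c=cam("scene"); cv2.imwrite("pics/a.png",cv2.resize(c["pixels"][100:260,200:400],None,fx=3,fy=3))
E
```

```text
time_s: 2.17
tool_pos: [0.4896, -0.0069, 0.0288]
tool_rot: [-179.8, 0.1, 67.4]
force: [0.5, -0.4, 0.1]
grip_width: 0.0521
grasp_force: 0.0
t 2.17 at [489.6  -6.9  28.8] [-1.7981e+02  1.1000e-01  6.7400e+01] dp [0.37 0.14 2.48] twist -0.1 F [ 0.5 -0.4  0.1] w 0.0521 g 0.0
```

View pics/a.png

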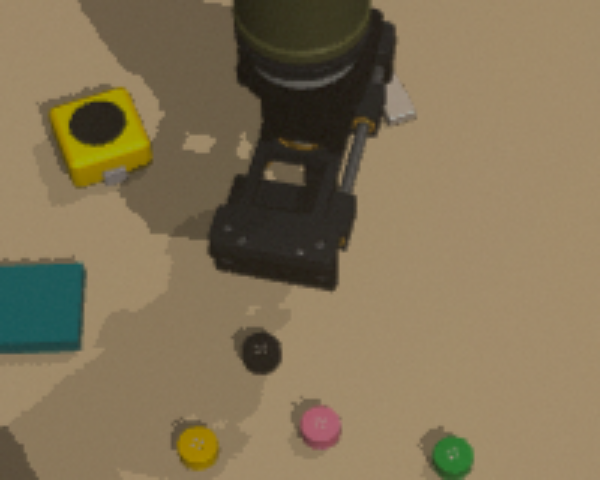

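The gripper body hides the blue button and the rest of the counter is undisturbed. Descending to grasp.

```bash
python3 -m jog '[{"dp":[0.4,0.1,2.4],"twist":0,"fingers":0.6},{"dp":[0.4,0.1,2.4],"twist":0,"fingers":0.6},{"dp":[0.4,0.1,2.4],"twist":0,"fingers":0.2},{"dp":[0.4,0.1,2.4],"twist":0,"fingers":0.2},{"dp":[0.4,0.1,2.4],"twist":0,"fingers":0.2},{"dp":[0.4,0.1,-4],"twist":0,"fingers":0.2},{"dp":[0.4,0.1,-4],"twist":0,"fingers":0.2}]' 15; python3 go.py 548.6 317.5 60 67.5
```

```text
time_s: 3.1
tool_pos: [0.4976, -0.0017, 0.0742]
tool_rot: [179.5, -0.1, 67.5]
force: [0.9, -0.1, -1.0]
grip_width: 0.0184
grasp_force: 0.0
t 3.1 at [497.6  -1.7  74.2] [ 1.7953e+02 -1.1000e-01  6.7510e+01] dp [31.44 -7.5   1.42] twist 0.0 F [ 0.9 -0.1 -1. ] w 0.0184 g 0.0
```

```bash
python3 -m jog '[{"dp":[0,0,0],"twist":0,"fingers":0.6},{"dp":[0,0,0],"twist":0,"fingers":0.6},{"dp":[0,0,0],"twist":0,"fingers":0.6}]'; python3 - <<'E'
from h import *
for n in("top","scene"):
    c=cam(n)
    try:
        m=cv2.inRange(c["hsv"],np.array([105,120,40]),np.array([130,255,255])); cs,_=cv2.findContours(m,0,1)
        for b in cs:
            if cv2.contourArea(b)>8: print(n,cv2.contourArea(b),b[0],cyl(c,b,.0065))
    except Exception as e: print(n,e)
E
python3 go.py 492 -4 4 67.5
```

```text
time_s: 3.48
tool_pos: [0.4931, -0.0018, 0.0689]
tool_rot: [-179.9, 0.0, 67.5]
force: [0.2, 0.0, 0.0]
grip_width: 0.041
grasp_force: 0.0
scene 43.5 [[298 183]] [ 0.4943 -0.0068]
t 3.58 at [493.4  -1.8  69.2] [-1.7992e+02  1.0000e-02  6.7520e+01] dp [-0.26 -0.05  6.52] twist 0.0 F [ 1.   1.2 -0. ] w 0.0478 g 0.0
```

```bash
python3 -m jog '[{"dp":[-0.2,-0.1,5],"twist":0,"fingers":0.6},{"dp":[-0.2,-0.1,6.5],"twist":0,"fingers":0.6},{"dp":[-0.2,-0.1,6.5],"twist":0,"fingers":0.6},{"dp":[-0.2,-0.1,6.5],"twist":0,"fingers":0.2},{"dp":[-0.2,-0.1,6.5],"twist":0,"fingers":0.2},{"dp":[-0.2,-0.1,6.5],"twist":0,"fingers":0.2},{"dp":[-0.2,-0.1,6.5],"twist":0,"fingers":0.2},{"dp":[-0.2,-0.1,6.5],"twist":0,"fingers":0.2}]' 15; python3 go.py 492 -4 4 67.5
```

```text
time_s: 4.58
tool_pos: [0.4927, -0.0035, 0.0055]
tool_rot: [179.9, 0.0, 67.5]
force: [-0.7, -0.0, 4.7]
grip_width: 0.0251
grasp_force: 15.0
t 4.58 at [492.7  -3.5   5.5] [1.7994e+02 1.0000e-02 6.7510e+01] dp [-0.07 -0.05  0.15] twist 0.0 F [-0.7 -0.   4.7] w 0.0251 g 15.0
```

```bash
python3 -m jog '[{"dp":[0,0,-6],"twist":0,"fingers":0.2},{"dp":[31.8,-7.1,-6],"twist":0,"fingers":0.2},{"dp":[31.8,-7.1,-6],"twist":0,"fingers":0.2},{"dp":[31.8,-7.1,-6],"twist":0,"fingers":0.2},{"dp":[31.8,-7.1,-6],"twist":0,"fingers":0.2},{"dp":[31.8,-7.1,-6],"twist":0,"fingers":0.2},{"dp":[31.8,-7.1,-6],"twist":0,"fingers":0.2},{"dp":[31.8,-7.1,-6],"twist":0,"fingers":0.2}]'; python3 -m jog '[{"dp":[0,0,0],"twist":0,"fingers":0.2},{"dp":[0,0,0],"twist":0,"fingers":0.2}]'; python3 go.py 548.6 317.5 27 67.5
```

```text
time_s: 5.58
tool_pos: [0.5476, 0.3183, 0.0643]
tool_rot: [-179.9, 0.0, 67.6]
force: [0.1, -1.1, 0.5]
grip_width: 0.0245
grasp_force: 15.0
time_s: 5.82
tool_pos: [0.549, 0.3151, 0.0648]
tool_rot: [179.9, 0.1, 67.3]
force: [1.0, 0.6, -0.4]
grip_width: 0.025
grasp_force: 15.0
t 5.83 at [549.  315.1  64.8] [1.7995e+02 8.0000e-02 6.7340e+01] dp [ 0.21 -0.13  3.78] twist -0.2 F [ 1.   0.6 -0.4] w 0.025 g 15.0
```

```bash
python3 -m jog '[{"dp":[0.1,-0.1,2.5],"twist":0,"fingers":0.2},{"dp":[0.1,-0.1,3.8],"twist":0,"fingers":0.2},{"dp":[0.1,-0.1,3.8],"twist":0,"fingers":0.2},{"dp":[0.1,-0.1,3.8],"twist":0,"fingers":0.2},{"dp":[0.1,-0.1,3.8],"twist":0,"fingers":0.55},{"dp":[0.1,-0.1,3.8],"twist":0,"fingers":0.55},{"dp":[0.1,-0.1,3.8],"twist":0,"fingers":0.55},{"dp":[0.1,-0.1,-3],"twist":0,"fingers":0.6}]'; python3 go.py 563.3 -52.3 60 67.5
```

```text
time_s: 6.82
tool_pos: [0.5448, 0.3161, 0.0851]
tool_rot: [-179.6, 0.5, 67.5]
force: [1.1, 0.1, 0.9]
grip_width: 0.0498
grasp_force: 0.0
t 6.83 at [544.8 316.1  85.1] [-179.62    0.46   67.5 ] dp [-33.33  15.8    2.51] twist -0.0 F [1.1 0.1 0.9] w 0.0498 g 0.0
```

```bash
python3 -m jog '[{"dp":[-33.5,15.5,3],"twist":0,"fingers":0.6},{"dp":[-33.5,15.5,3],"twist":0,"fingers":0.6},{"dp":[-33.5,15.5,3],"twist":0,"fingers":0.6},{"dp":[-33.5,15.5,3],"twist":0,"fingers":0.6},{"dp":[-33.5,15.5,3],"twist":0,"fingers":0.6},{"dp":[-33.5,15.5,3],"twist":0,"fingers":0.6},{"dp":[-33.5,15.5,3],"twist":0,"fingers":0.6},{"dp":[-33.5,15.5,3],"twist":0,"fingers":0.6}]'; python3 -m jog '[{"dp":[0,0,0],"twist":0,"fingers":0.6},{"dp":[0,0,0],"twist":0,"fingers":0.6}]';python3 go.py 563.3 -52.3 4 67.5
python3 - <<'E'
from h import *
c=cam("top"); W=cloud(c)
cv2.imwrite("pics/tin.png",cv2.resize(c["pixels"][150:250,150:270],None,fx=4,fy=4))
E
```

```text
time_s: 7.82
tool_pos: [0.5628, -0.0492, 0.0595]
tool_rot: [-180.0, -0.0, 67.5]
force: [0.2, 0.5, 0.3]
grip_width: 0.0524
grasp_force: 0.0
time_s: 8.07
tool_pos: [0.5629, -0.0481, 0.0596]
tool_rot: [180.0, -0.0, 67.7]
force: [0.1, 0.3, 0.6]
grip_width: 0.0521
grasp_force: 0.0
t 8.07 at [562.9 -48.1  59.6] [ 1.7999e+02 -2.0000e-02  6.7680e+01] dp [-0.38  0.19  5.56] twist 0.2 F [0.1 0.3 0.6] w 0.0521 g 0.0
```

View pics/tin.png

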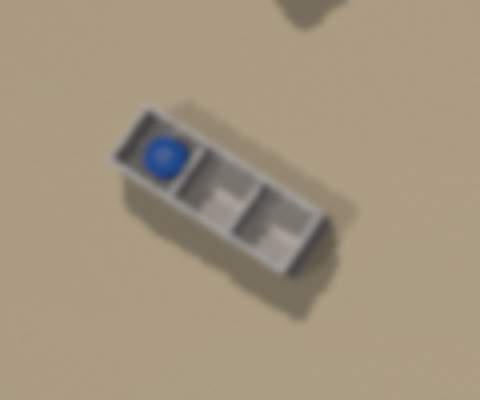

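Blue lies flat in the +y end well, at crop (165,157). Next is black.

```bash
python3 -m jog '[{"dp":[-0.3,0.2,4],"twist":0,"fingers":0.6},{"dp":[-0.3,0.2,5.6],"twist":0,"fingers":0.6},{"dp":[-0.3,0.2,5.6],"twist":0,"fingers":0.6},{"dp":[-0.3,0.2,5.6],"twist":0,"fingers":0.2},{"dp":[-0.3,0.2,5.6],"twist":0,"fingers":0.2},{"dp":[-0.3,0.2,5.6],"twist":0,"fingers":0.2},{"dp":[-0.3,0.2,5.6],"twist":0,"fingers":0.2},{"dp":[-0.3,0.2,5.6],"twist":0,"fingers":0.2}]' 15; python3 go.py 532.5 278.7 60 67.5
```

```text
time_s: 9.12
tool_pos: [0.5637, -0.0535, 0.0038]
tool_rot: [180.0, 0.0, 67.5]
force: [0.3, -0.1, 2.6]
grip_width: 0.0249
grasp_force: 15.0
t 9.12 at [563.7 -53.5   3.8] [1.7997e+02 1.0000e-02 6.7500e+01] dp [ 29.5  -15.6   -5.62] twist 0.0 F [ 0.3 -0.1  2.6] w 0.0249 g 15.0
```

```bash
python3 -m jog '[{"dp":[0,0,-6],"twist":0,"fingers":0.2},{"dp":[29.5,-15.6,-6],"twist":0,"fingers":0.2},{"dp":[29.5,-15.6,-6],"twist":0,"fingers":0.2},{"dp":[29.5,-15.6,-6],"twist":0,"fingers":0.2},{"dp":[29.5,-15.6,-6],"twist":0,"fingers":0.2},{"dp":[29.5,-15.6,-6],"twist":0,"fingers":0.2},{"dp":[29.5,-15.6,-6],"twist":0,"fingers":0.2},{"dp":[29.5,-15.6,-6],"twist":0,"fingers":0.2}]'; python3 -m jog '[{"dp":[0,0,0],"twist":0,"fingers":0.2},{"dp":[0,0,0],"twist":0,"fingers":0.2}]'; python3 go.py 532.5 278.7 27 67.5
```

```text
time_s: 10.12
tool_pos: [0.531, 0.2812, 0.0633]
tool_rot: [-179.9, -0.0, 67.8]
force: [-0.3, -0.3, -0.8]
grip_width: 0.0254
grasp_force: 15.0
time_s: 10.38
tool_pos: [0.5331, 0.2764, 0.0631]
tool_rot: [180.0, 0.1, 67.3]
force: [0.6, -1.1, 0.0]
grip_width: 0.0249
grasp_force: 15.0
t 10.38 at [533.1 276.4  63.1] [1.7997e+02 8.0000e-02 6.7330e+01] dp [ 0.19 -0.14  3.61] twist -0.2 F [ 0.6 -1.1  0. ] w 0.0249 g 15.0
```

```bash
python3 -m jog '[{"dp":[0.1,-0.1,2.5],"twist":0,"fingers":0.2},{"dp":[0.1,-0.1,3.6],"twist":0,"fingers":0.2},{"dp":[0.1,-0.1,3.6],"twist":0,"fingers":0.2},{"dp":[0.1,-0.1,3.6],"twist":0,"fingers":0.2},{"dp":[0.1,-0.1,3.6],"twist":0,"fingers":0.55},{"dp":[0.1,-0.1,3.6],"twist":0,"fingers":0.55},{"dp":[0.1,-0.1,3.6],"twist":0,"fingers":0.55},{"dp":[0.1,-0.1,-3],"twist":0,"fingers":0.6}]'; python3 -m jog '[{"dp":[0,0,0],"twist":0,"fingers":0.6},{"dp":[0,0,0],"twist":0,"fingers":0.6}]'; python3 go.py 660.5 53.3 60 67.5
```

```text
time_s: 11.38
tool_pos: [0.5286, 0.2776, 0.086]
tool_rot: [-179.6, 0.4, 67.5]
force: [1.0, 0.5, 0.5]
grip_width: 0.05
grasp_force: 0.0
time_s: 11.62
tool_pos: [0.5318, 0.2799, 0.09]
tool_rot: [180.0, 0.0, 67.5]
force: [0.2, -0.2, -0.0]
grip_width: 0.052
grasp_force: 0.0
t 11.62 at [531.8 279.9  90. ] [1.7996e+02 1.0000e-02 6.7500e+01] dp [-16.01  20.57   3.  ] twist 0.0 F [ 0.2 -0.2 -0. ] w 0.052 g 0.0
```

```bash
python3 -m jog '[{"dp":[-16,20.5,3],"twist":0,"fingers":0.6},{"dp":[-16,20.5,3],"twist":0,"fingers":0.6},{"dp":[-16,20.5,3],"twist":0,"fingers":0.6},{"dp":[-16,20.5,3],"twist":0,"fingers":0.6},{"dp":[-16,20.5,3],"twist":0,"fingers":0.6},{"dp":[-16,20.5,3],"twist":0,"fingers":0.6},{"dp":[-16,20.5,3],"twist":0,"fingers":0.6},{"dp":[-16,20.5,3],"twist":0,"fingers":0.6}]';python3 go.py 660.5 53.3 4 67.5
```

```text
time_s: 12.62
tool_pos: [0.6591, 0.0564, 0.0602]
tool_rot: [-180.0, -0.0, 67.7]
force: [-0.8, -0.1, -0.2]
grip_width: 0.0523
grasp_force: 0.0
t 12.62 at [659.1  56.4  60.2] [-1.7998e+02 -3.0000e-02  6.7720e+01] dp [-0.24  0.24  5.62] twist 0.2 F [-0.8 -0.1 -0.2] w 0.0523 g 0.0
```

```bash
python3 -m jog '[{"dp":[-0.2,0.2,4],"twist":0,"fingers":0.6},{"dp":[-0.2,0.2,5.6],"twist":0,"fingers":0.6},{"dp":[-0.2,0.2,5.6],"twist":0,"fingers":0.6},{"dp":[-0.2,0.2,5.6],"twist":0,"fingers":0.2},{"dp":[-0.2,0.2,5.6],"twist":0,"fingers":0.2},{"dp":[-0.2,0.2,5.6],"twist":0,"fingers":0.2},{"dp":[-0.2,0.2,5.6],"twist":0,"fingers":0.2},{"dp":[-0.2,0.2,5.6],"twist":0,"fingers":0.2}]' 15; python3 go.py 516.4 239.9 60 67.5
```

```text
time_s: 13.62
tool_pos: [0.6612, 0.0512, 0.0044]
tool_rot: [180.0, -0.0, 67.5]
force: [0.2, 0.1, 2.4]
grip_width: 0.0252
grasp_force: 15.0
t 13.62 at [661.2  51.2   4.4] [179.97  -0.    67.5 ] dp [ 11.89 -20.6   -5.56] twist 0.0 F [0.2 0.1 2.4] w 0.0252 g 15.0
```

```bash
python3 -m jog '[{"dp":[0,0,-6],"twist":0,"fingers":0.2},{"dp":[11.9,-20.6,-6],"twist":0,"fingers":0.2},{"dp":[11.9,-20.6,-6],"twist":0,"fingers":0.2},{"dp":[11.9,-20.6,-6],"twist":0,"fingers":0.2},{"dp":[11.9,-20.6,-6],"twist":0,"fingers":0.2},{"dp":[11.9,-20.6,-6],"twist":0,"fingers":0.2},{"dp":[11.9,-20.6,-6],"twist":0,"fingers":0.2},{"dp":[11.9,-20.6,-6],"twist":0,"fingers":0.2}]'; python3 -m jog '[{"dp":[0,0,0],"twist":0,"fingers":0.2},{"dp":[0,0,0],"twist":0,"fingers":0.2}]'; python3 go.py 516.4 239.9 27 67.5
```

```text
time_s: 14.62
tool_pos: [0.5172, 0.2384, 0.0637]
tool_rot: [180.0, 0.0, 67.3]
force: [0.0, -0.7, -0.3]
grip_width: 0.0249
grasp_force: 15.0
time_s: 14.88
tool_pos: [0.5166, 0.2394, 0.0638]
tool_rot: [-180.0, 0.0, 67.4]
force: [0.3, 0.2, -0.0]
grip_width: 0.0252
grasp_force: 15.0
t 14.88 at [516.6 239.4  63.8] [-1.7999e+02  1.0000e-02  6.7430e+01] dp [ 0.04 -0.04  3.68] twist -0.1 F [ 0.3  0.2 -0. ] w 0.0252 g 15.0
```

```bash
python3 -m jog '[{"dp":[0,0,2.5],"twist":0,"fingers":0.2},{"dp":[0,0,3.7],"twist":0,"fingers":0.2},{"dp":[0,0,3.7],"twist":0,"fingers":0.2},{"dp":[0,0,3.7],"twist":0,"fingers":0.2},{"dp":[0,0,3.7],"twist":0,"fingers":0.55},{"dp":[0,0,3.7],"twist":0,"fingers":0.55},{"dp":[0,0,3.7],"twist":0,"fingers":0.55},{"dp":[0,0,-4],"twist":0,"fingers":0.6}]'; python3 -m jog '[{"dp":[0,0,0],"twist":0,"fingers":0.6},{"dp":[0,0,0],"twist":0,"fingers":0.6}]'; python3 go.py 498 -237.5 100 82.2
```

```text
time_s: 15.88
tool_pos: [0.513, 0.2377, 0.0859]
tool_rot: [-179.6, 0.4, 67.5]
force: [0.8, -0.7, 0.8]
grip_width: 0.0493
grasp_force: 0.0
time_s: 16.12
tool_pos: [0.5162, 0.2398, 0.0895]
tool_rot: [180.0, 0.0, 67.5]
force: [-0.1, -0.3, 0.5]
grip_width: 0.0519
grasp_force: 0.0
t 16.12 at [516.2 239.8  89.5] [1.7996e+02 2.0000e-02 6.7500e+01] dp [-44.79  16.58  -1.05] twist -14.7 F [-0.1 -0.3  0.5] w 0.0519 g 0.0
```

```bash
python3 -m jog '[{"dp":[-44.8,16.6,-1],"twist":-14.7,"fingers":0.5},{"dp":[-44.8,16.6,-1],"twist":-14.7,"fingers":0.5},{"dp":[-44.8,16.6,-1],"twist":-14.7,"fingers":0.5},{"dp":[-44.8,16.6,-1],"twist":-14.7,"fingers":0.5},{"dp":[-44.8,16.6,-1],"twist":-14.7,"fingers":0.5},{"dp":[-44.8,16.6,-1],"twist":-14.7,"fingers":0.5},{"dp":[-44.8,16.6,-1],"twist":-14.7,"fingers":0.5},{"dp":[-44.8,16.6,-1],"twist":-14.7,"fingers":0.5}]'; python3 -m jog '[{"dp":[0,0,0],"twist":0,"fingers":0.5},{"dp":[0,0,0],"twist":0,"fingers":0.5},{"dp":[0,0,0],"twist":0,"fingers":0.5}]'; python3 go.py 498 -237.5 60 82.2
python3 - <<'E'
from h import *
t=cam("top"); s=cam("scene")
for c in(t,s):
    W=cloud(c); p=W[high(c,W,.5325,.2787,.085,.012)>0]
    print("tin",len(p),np.round(cv2.minAreaRect((p[:,:2]*1000).astype(np.float32))[0:2],1).tolist(),cv2.minAreaRect((p[:,:2]*1000).astype(np.float32))[2])
a=cv2.resize(t["pixels"][160:240,150:260],None,fx=3.6,fy=3.6); b=cv2.resize(s["pixels"][130:210,80:190],None,fx=3.6,fy=3.6); b2=cv2.resize(s["pixels"][150:250,120:260],(396,288))
cv2.imwrite("pics/b.png",np.hstack([a,b2]))
E
```

```text
time_s: 17.12
tool_pos: [0.4963, -0.2405, 0.0979]
tool_rot: [-179.9, -0.0, 82.1]
force: [0.6, -0.1, 0.2]
grip_width: 0.0432
grasp_force: 0.0
time_s: 17.5
tool_pos: [0.4982, -0.2354, 0.0989]
tool_rot: [-179.9, -0.0, 82.4]
force: [-0.7, 0.8, -0.3]
grip_width: 0.0435
grasp_force: 0.0
t 17.5 at [ 498.2 -235.4   98.9] [-1.7995e+02 -4.0000e-02  8.2380e+01] dp [-0.21  0.01  3.89] twist 0.2 F [-0.7  0.8 -0.3] w 0.0435 g 0.0
tin 584 [[533.7, 276.7], [129.8, 42.0]] 67.03369903564453
tin 1053 [[532.1, 280.7], [128.7, 47.1]] 67.06904602050781
```

View pics/b.png

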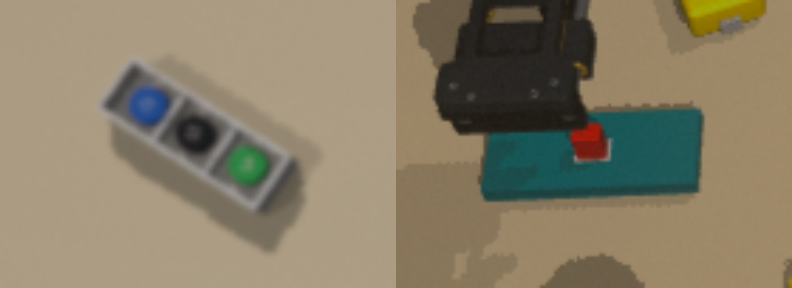

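Left crop: blue (148,103), black (195,132) and green (247,164) lie flat, one per well. Right crop: the gripper is over the red knob at (590,140). Descending on the knob.

```bash
python3 -m jog '[{"dp":[-0.1,0,5],"twist":0.2,"fingers":0.4},{"dp":[-0.1,0,7.5],"twist":0.2,"fingers":0.4},{"dp":[-0.1,0,8],"twist":0.2,"fingers":0.4},{"dp":[-0.1,0,8],"twist":0.2,"fingers":0.4},{"dp":[-0.1,0,8],"twist":0.2,"fingers":0.05},{"dp":[-0.1,0,8],"twist":0.2,"fingers":0.05},{"dp":[-0.1,0,8],"twist":0.2,"fingers":0.05},{"dp":[-0.1,0,8],"twist":0.2,"fingers":0.05}]' 35; python3 -m jog '[{"dp":[0,0,0],"twist":0,"fingers":0.05},{"dp":[0,0,0],"twist":0,"fingers":0.05}]'; python3 go.py 498 -237.5 100 82.2
```

```text
time_s: 18.6
tool_pos: [0.4981, -0.2387, 0.0201]
tool_rot: [180.0, 0.0, 82.0]
force: [-2.4, 0.0, 5.3]
grip_width: 0.0137
grasp_force: 35.0
time_s: 18.85
tool_pos: [0.4981, -0.2387, 0.0201]
tool_rot: [180.0, 0.0, 82.0]
force: [-2.0, 0.4, 5.6]
grip_width: 0.0136
grasp_force: 35.0
t 18.85 at [ 498.1 -238.7   20.1] [1.8e+02 4.0e-02 8.2e+01] dp [ 0.12 -0.03 -7.99] twist -0.2 F [-2.   0.4  5.6] w 0.0136 g 35.0
```

```bash
python3 -m jog '[{"dp":[0,0,-1],"twist":0,"fingers":0.05},{"dp":[0,0,-2],"twist":0,"fingers":0.05},{"dp":[0,0,-4],"twist":0,"fingers":0.05},{"dp":[0,0,-6],"twist":0,"fingers":0.05},{"dp":[0,0,-8],"twist":0,"fingers":0.05},{"dp":[2,-0.2,-8],"twist":2,"fingers":0.05},{"dp":[5,-0.4,-8],"twist":4,"fingers":0.05},{"dp":[9,-0.7,-8],"twist":6,"fingers":0.05}]'; python3 -m jog '[{"dp":[4,-0.3,0],"twist":2,"fingers":0.05},{"dp":[8,-0.6,0],"twist":4,"fingers":0.05},{"dp":[12,-0.9,0],"twist":6,"fingers":0.05},{"dp":[16,-1.2,0],"twist":8,"fingers":0.05},{"dp":[20,-1.5,0],"twist":8.8,"fingers":0.05},{"dp":[24,-1.7,0],"twist":8.8,"fingers":0.05},{"dp":[27,-2,0],"twist":8.8,"fingers":0.05},{"dp":[29,-2.2,0],"twist":8.8,"fingers":0.05}]'; python3 -m jog '[{"dp":[0,0,0],"twist":0,"fingers":0.05},{"dp":[0,0,0],"twist":0,"fingers":0.05}]'; python3 go.py 532.5 278.7 100 67.2
```

```text
time_s: 19.85
tool_pos: [0.5039, -0.1485, 0.1006]
tool_rot: [179.9, 0.0, 75.8]
force: [0.1, -0.3, -2.6]
grip_width: 0.0136
grasp_force: 35.0
time_s: 20.85
tool_pos: [0.5526, 0.1405, 0.1007]
tool_rot: [180.0, -0.0, 67.3]
force: [0.0, -0.5, -2.6]
grip_width: 0.0134
grasp_force: 35.0
time_s: 21.1
tool_pos: [0.5525, 0.137, 0.0997]
tool_rot: [180.0, 0.1, 67.1]
force: [0.3, 0.5, -2.2]
grip_width: 0.0136
grasp_force: 35.0
t 21.1 at [552.5 137.   99.7] [1.7996e+02 7.0000e-02 6.7150e+01] dp [12.28 -7.35 -0.03] twist -0.1 F [ 0.3  0.5 -2.2] w 0.0136 g 35.0
```

```bash
python3 -m jog '[{"dp":[3,-1.8,0.5],"twist":0,"fingers":0.05},{"dp":[7,-4,1],"twist":0,"fingers":0.05},{"dp":[10,-6,1.5],"twist":0,"fingers":0.05},{"dp":[12.3,-7.3,2],"twist":0,"fingers":0.05},{"dp":[12.3,-7.3,2],"twist":0,"fingers":0.05},{"dp":[12.3,-7.3,2],"twist":0,"fingers":0.05},{"dp":[12.3,-7.3,2],"twist":0,"fingers":0.05},{"dp":[12.3,-7.3,2],"twist":0,"fingers":0.05}]';  python3 - <<'E'
from h import *
o=env.get_obs(); print(o["tool_pos"],o["tool_rot"])
for n in("top","scene"):
    c=cam(n); W=cloud(c)
    m=cv2.inRange(c["hsv"],np.array([80,100,30]),np.array([100,255,255])); k=np.zeros_like(m)
    q=(np.hypot(W[...,0]-.5325,W[...,1]-.2787)<.1)&(m>0)&(W[...,2]>.05); p=W[q]
    top=p[p[:,2]>np.percentile(p[:,2],50)-.004]
    A=np.c_[top[:,:2]-top[:,:2].mean(0),np.ones(len(top))]; f=np.linalg.lstsq(A,top[:,2],rcond=None)[0]
    print(n,len(p),[np.round(v,1) for v in cv2.minAreaRect((p[:,:2]*1000).astype(np.float32))],"plane",f.round(4))
    # contour-based edges via ray onto plane
    (y0,x0)=np.argwhere(q).min(0); (y1,x1)=np.argwhere(q).max(0); print(x0,y0,x1,y1)
    cv2.imwrite(f"pics/h{n}.png",cv2.resize(c["pixels"][y0-20:y1+20,x0-20:x1+20],(380,300)))
cv2.imwrite("pics/h.png",np.hstack([cv2.imread("pics/htop.png"),cv2.imread("pics/hscene.png")]))
E
```

```text
time_s: 22.1
tool_pos: [0.5334, 0.2787, 0.0795]
tool_rot: [180.0, 0.0, 67.1]
force: [0.1, 0.1, -2.5]
grip_width: 0.0134
grasp_force: 35.0
[0.5333698  0.27874148 0.0795199 ] [1.79964565e+02 2.39953066e-02 6.70951656e+01]
top 742 [array([519. , 240.4]), array([67.9, 56.6]), np.float64(67.4)] plane [0.04   0.0079 0.0757]
191 182 230 218
scene 946 [array([558. , 269.9]), array([145.4, 120.9]), np.float64(67.7)] plane [ 0.0712 -0.0303  0.0754]
412 143 489 181
```

View pics/h.png

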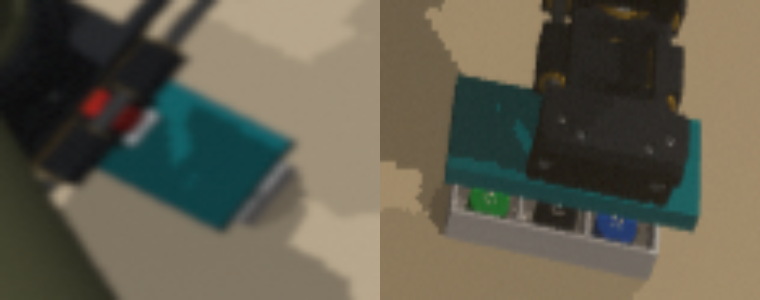

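The lid hangs level and parallel to the tin; in the scene crop the green, black and blue tops show below its front edge. I'll measure the lid's offset along and across the tin in each camera.

```bash
cat > off.py <<'E'
from h import *
o=env.get_obs(); a=np.radians(67.2); u=np.array([np.cos(a),np.sin(a)]); v=np.array([np.sin(a),-np.cos(a)])
tin={"top":(533.6,276.65),"scene":(531.75,280.75)}
T=o["tool_pos"][:2]*1000
for n in tin:
    c=cam(n); W=cloud(c)*1000; m=cv2.inRange(c["hsv"],np.array([80,90,20]),np.array([100,255,255]))>0
    q=(np.hypot(W[...,0]-532,W[...,1]-279)<110)&m&(W[...,2]>20); p=W[q]; zt=np.median(p[:,2]); p=p[abs(p[:,2]-zt)<12]
    d=p[:,:2]-np.array(tin[n]); al,ac=d@u,d@v
    e=lambda x:np.percentile(x,[.3,99.7]).round(1)
    print(n,len(p),"along",e(al),"across",e(ac),"zmed",zt.round(1))
    # slice ends for yaw: long edge across at several along
    for s in range(-70,71,20):
        k=abs(al-s)<6
        if k.sum()>5: print("  s",s,ac[k].min().round(1),ac[k].max().round(1))
E
python3 off.py
```

```text
top 736 along [-73.1  -6.7] across [-28.5  28.7] zmed 74.0
  s -70 -27.8 29.0
  s -50 -28.5 28.7
  s -30 -28.7 28.7
  s -10 -28.3 28.0
scene 1036 along [-72.1  73.1] across [-29.9  33.2] zmed 74.5
  s -70 -29.5 33.3
  s -50 -29.9 33.6
  s -30 -29.3 32.3
  s -10 27.6 32.3
  s 10 26.6 31.8
  s 30 26.3 31.5
  s 50 26.2 32.5
  s 70 -32.2 30.7
```

Offsets are under 1 mm in both axes. Lowering gently.

```bash
python3 -m jog '[{"dp":[0,0,1],"twist":0,"fingers":0.05},{"dp":[0,0,2],"twist":0,"fingers":0.05},{"dp":[0,0,2.6],"twist":0,"fingers":0.05},{"dp":[0,0,3],"twist":0,"fingers":0.05},{"dp":[0,0,3.3],"twist":0,"fingers":0.05},{"dp":[0,0,3.3],"twist":0,"fingers":0.05},{"dp":[0,0,3.3],"twist":0,"fingers":0.05}]'; python3 go.py 532.5 278.7 35 67.2;  python3 -m jog '[{"dp":[0,0,0.2],"twist":0,"fingers":0.05},{"dp":[0,0,0.4],"twist":0,"fingers":0.05},{"dp":[0,0,0.6],"twist":0,"fingers":0.05},{"dp":[0,0,0.6],"twist":0,"fingers":0.05}]'
```

```text
time_s: 23.18
tool_pos: [0.5329, 0.2802, 0.0466]
tool_rot: [180.0, -0.0, 67.2]
force: [-0.0, 0.2, -2.0]
grip_width: 0.0135
grasp_force: 35.0
t 23.18 at [532.9 280.2  46.6] [ 1.7998e+02 -1.0000e-02  6.7210e+01] dp [-0.15  0.02  1.16] twist 0.0 F [-0.   0.2 -2. ] w 0.0135 g 35.0
time_s: 23.68
tool_pos: [0.5325, 0.28, 0.0401]
tool_rot: [-180.0, 0.0, 67.2]
force: [-0.4, 0.1, -2.2]
grip_width: 0.0136
grasp_force: 35.0
```

```bash
python3 -m jog '[{"dp":[0,0,0.2],"twist":0,"fingers":0.05},{"dp":[0,0,0.4],"twist":0,"fingers":0.05},{"dp":[0,0,0.5],"twist":0,"fingers":0.05},{"dp":[0,0,0.6],"twist":0,"fingers":0.05},{"dp":[0,0,0.6],"twist":0,"fingers":0.05},{"dp":[0,0,0.6],"twist":0,"fingers":0.05}]'; python3 off.py
```

```text
time_s: 24.42
tool_pos: [0.5327, 0.28, 0.0351]
tool_rot: [180.0, 0.0, 67.2]
force: [-3.1, -3.5, 5.8]
grip_width: 0.014
grasp_force: 35.0
top 657 along [-72.1  -7.4] across [-28.7  28. ] zmed 29.7
  s -70 -27.7 27.5
  s -50 -28.6 28.0
  s -30 -28.7 28.1
  s -10 -29.0 27.7
scene 868 along [-71.9  73.4] across [-31.2  32.1] zmed 30.3
  s -70 -30.0 32.6
  s -50 -30.9 32.2
  s -30 -31.7 31.2
  s -10 27.3 31.3
  s 10 28.4 32.0
  s 30 27.9 30.9
  s 50 27.6 31.0
  s 70 -31.1 31.7
```

Seated: force came up at TCP 35 mm and the outer top is at 30 mm. Releasing, opening wide, then descending around the outer lid.

```bash
python3 -m jog '[{"dp":[0,0,0],"twist":0,"fingers":0.3},{"dp":[0,0,0],"twist":0,"fingers":0.5},{"dp":[0,0,-0.5],"twist":0,"fingers":1},{"dp":[0,0,-1],"twist":0,"fingers":1},{"dp":[0,0,-1],"twist":0,"fingers":1},{"dp":[0,0,-1],"twist":0,"fingers":1},{"dp":[0,0,-1],"twist":0,"fingers":1},{"dp":[0,0,-1],"twist":0,"fingers":1}]'; python3 -m jog '[{"dp":[0,0,0],"twist":0,"fingers":1},{"dp":[0,0,0],"twist":0,"fingers":1},{"dp":[0,0,0],"twist":0,"fingers":1}]';python3 go.py 532.7 279.7 16 67.2; python3 off.py
```

```text
time_s: 25.52
tool_pos: [0.5326, 0.28, 0.0442]
tool_rot: [-180.0, 0.0, 67.2]
force: [0.1, -1.0, 0.7]
grip_width: 0.0835
grasp_force: 0.0
time_s: 25.9
tool_pos: [0.5327, 0.28, 0.0444]
tool_rot: [-180.0, 0.0, 67.2]
force: [-0.7, -0.0, 0.2]
grip_width: 0.0866
grasp_force: 0.0
t 25.9 at [532.7 280.   44.4] [-1.800e+02  1.000e-02  6.721e+01] dp [-0.03  0.01  2.84] twist 0.0 F [-0.7 -0.   0.2] w 0.0866 g 0.0
top 789 along [-72.   22.9] across [-30.1  27.7] zmed 29.6
  s -70 -27.8 27.4
  s -50 -28.6 28.0
  s -30 -29.4 27.1
  s -10 -30.3 27.3
  s 10 -29.9 26.2
scene 853 along [-71.8  73.4] across [-29.8  31.9] zmed 30.5
  s -70 -29.2 32.2
  s -50 -30.0 31.9
  s -30 -29.6 31.7
  s -10 22.9 28.9
  s 30 22.7 30.4
  s 50 21.9 31.7
  s 70 -33.1 31.1
```

```bash
python3 -m jog '[{"dp":[0,0,1.5],"twist":0,"fingers":1},{"dp":[0,0,2.8],"twist":0,"fingers":1},{"dp":[0,0,2.8],"twist":0,"fingers":1},{"dp":[0,0,2.8],"twist":0,"fingers":0.8},{"dp":[0,0,2.8],"twist":0,"fingers":0.76},{"dp":[0,0,2.8],"twist":0,"fingers":0.73},{"dp":[0,0,2.8],"twist":0,"fingers":0.7},{"dp":[0,0,2.8],"twist":0,"fingers":0.6}]' 20;  python3 -m jog '[{"dp":[0,0,0],"twist":0,"fingers":0.6},{"dp":[0,0,0],"twist":0,"fingers":0.6},{"dp":[0,0,0],"twist":0,"fingers":0.6}]'; python3 off.py
```

```text
time_s: 27.0
tool_pos: [0.5325, 0.2803, 0.0166]
tool_rot: [-180.0, 0.0, 67.2]
force: [-1.0, -0.3, 2.4]
grip_width: 0.0608
grasp_force: 20.0
time_s: 27.38
tool_pos: [0.5326, 0.2803, 0.0166]
tool_rot: [-180.0, 0.0, 67.2]
force: [-2.5, -0.4, 3.4]
grip_width: 0.0613
grasp_force: 20.0
top 705 along [-72.5  32.2] across [-29.5  30.2] zmed 29.7
  s -70 -27.7 27.5
  s -50 -28.6 27.8
  s -30 -28.2 27.2
  s -10 -31.6 31.7
  s 10 -23.6 30.3
scene 692 along [-72.   73.3] across [-31.1  31.2] zmed 30.6
  s -70 -27.4 29.8
  s -50 -30.1 32.3
  s -30 -30.7 30.3
  s 70 -31.9 31.2
```

Gripped at 61 mm. Lifting slowly at first, then to about 10 cm.

```bash
python3 -m jog '[{"dp":[0,0,-0.3],"twist":0,"fingers":0.6},{"dp":[0,0,-0.6],"twist":0,"fingers":0.6},{"dp":[0,0,-1],"twist":0,"fingers":0.6},{"dp":[0,0,-1.5],"twist":0,"fingers":0.6},{"dp":[0,0,-2.1],"twist":0,"fingers":0.6},{"dp":[0,0,-3],"twist":0,"fingers":0.6},{"dp":[0,0,-4],"twist":0,"fingers":0.6},{"dp":[0,0,-5],"twist":0,"fingers":0.6}]' ;  python3 -m jog '[{"dp":[0,0,-1],"twist":0,"fingers":0.6},{"dp":[0,0,-2],"twist":0,"fingers":0.6},{"dp":[0,0,-3],"twist":0,"fingers":0.6},{"dp":[0,0,-4],"twist":0,"fingers":0.6},{"dp":[0,0,-5],"twist":0,"fingers":0.6},{"dp":[0,0,-5],"twist":0,"fingers":0.6},{"dp":[0,0,-5],"twist":0,"fingers":0.6},{"dp":[0,0,-5],"twist":0,"fingers":0.6}]'; python3 -m jog '[{"dp":[0,0,0],"twist":0,"fingers":0.6},{"dp":[0,0,0],"twist":0,"fingers":0.6},{"dp":[0,0,0],"twist":0,"fingers":0.6},{"dp":[0,0,0],"twist":0,"fingers":0.6}]'; python3 - <<'E'
from h import *
c=cam("scene"); t=cam("top")
cv2.imwrite("pics/end.png",np.hstack([cv2.resize(c["pixels"][90:230,370:530],(400,350)),cv2.resize(t["pixels"][150:250,150:264],(400,350))]))
E
```

```text
time_s: 28.48
tool_pos: [0.5329, 0.2802, 0.0673]
tool_rot: [180.0, -0.0, 67.2]
force: [0.7, 0.4, -1.5]
grip_width: 0.0607
grasp_force: 20.0
time_s: 29.48
tool_pos: [0.5324, 0.2798, 0.1159]
tool_rot: [-180.0, 0.0, 67.2]
force: [-0.8, -0.3, -1.1]
grip_width: 0.0608
grasp_force: 20.0
time_s: 29.98
tool_pos: [0.5327, 0.28, 0.1164]
tool_rot: [-180.0, 0.0, 67.2]
force: [0.6, 0.0, -1.5]
grip_width: 0.061
grasp_force: 20.0
```

View pics/end.png

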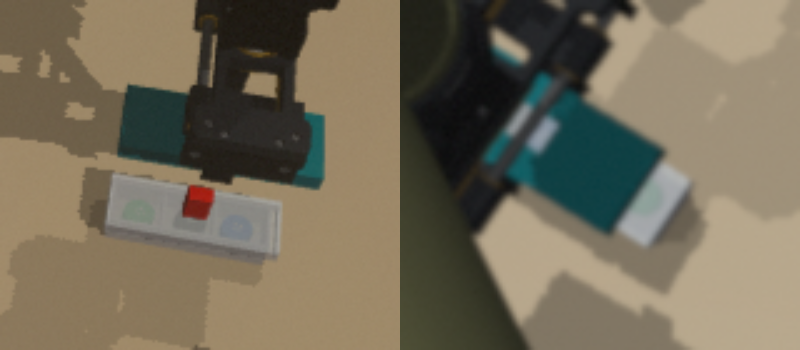

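The inner lid, with its red knob at (198,202), is seated level over the buttons. The outer lid is held level about 10 cm above it (1.3 N, so one lid only). Handing in.

```bash
python3 -c "
from cell import env
print(env.sign_off())"
```

```text
the job is handed in; nothing more can be done
None
```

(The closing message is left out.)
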